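Lock the side stop and hold the set square in the corner of the specimen alignment stage

ROBOT

A 6-joint arm with a two-finger parallel gripper is mounted at the origin on the work surface. World frame = base frame: x ahead of the robot, y to its left, z up, the work surface at z = 0. Lengths are in mm, angles in degrees, forces in N, time in s.
With the tool pointing down it reaches from about 300 to 850 mm from the base axis. Payload 4.2 kg.
Tool frame: the origin (TCP) lies midway between the tips of the shut fingers; the grasp point (between the pads) lies 19 mm behind it (env.grasp_offset is the distance from the TCP to the grasp point, in mm); z points along the fingers, y is the line along which they close (so a half turn about z gives the same grasp; the last joint's range is limited). The gripper opens to 91 mm and grips with 3 to 60 N. Pads are 32 mm wide; open, the fingers measure 118 mm over their backs; the gripper's body (76 mm by 178 mm) begins 60 mm behind the grasp point.
Start: joints at [-78.438, 18.312, 89.639, -0, 72.044, -1.146], TCP at [126.494, -560.93, 213.976] pointing down, gripper open.
Joint ranges: [-177.97, 177.97], [-48.28, 115.42], [12.27, 149.76], [-77.06, 257.06], [2.81, 150.46], [-146.56, 146.56]. Speed limits (degrees/s): [147.25, 147.25, 180, 180, 180, 180].

INTERFACE

Orientations are given as [roll, pitch, yaw] about the fixed x, y, z axes, in that order (R = Rz(yaw) Ry(pitch) Rx(roll)).
In Python, from workcell import env, optics gives the robot as it stands. The module is installed in compiled form; this text tells all that it offers.
- The arm moves only by the tool send_rows, never from a script. Its argument "targets" is a list that holds one entry, the list of rows, each a list of 7 numbers: the turn, a rotation vector about the world's x, y, z scaled (see below), then the shift along the world's x, y, z scaled (see below), then the closure, from -1 (fully open) to 1 (shut). In form: [[[rx, ry, rz, x, y, z, gripper], ...]]. A call has 1 to 12 rows; each row shifts and turns the commanded pose from where the row before left it; what a row does not reach is not made up. The controller multiplies each number of a shift by 0.2 m and each number of a turn by pi/2 rad. A row lasts 1/10 s, in which the tool goes at most 50 mm and 8.59 degrees, less where a joint would pass 70% of its speed; a pose out of reach is approached as far as the arm can. A call with a number of a shift or a turn outside -1 to 1 is refused whole. A call with a gripper value outside its range is refused whole. The fingers move at their own pace and stop on an object; "grip_force" is the grip in N (left out, the last holds). Time passes only in rows, so rows that do not move let the fingers close. It gives the time, the measured TCP pose, the force, the opening and the grip force at its end, in the units of the state.
- env.state(): the state, without advancing time (a new reading comes with each control period).
- optics.grab_frame(name): name is "scene" or "top" or "wrist"; returns (picture, depth): 400x640x3 uint8, red, green, blue; 400x640 float32, mm along the optical axis (not along the pixel's ray), 0 where there is no reading.
- optics.camera_info(name): a dict with "camera_matrix" (3x3 intrinsics, pixels), "R" (3x3) and "t" (3): a world point X has camera coordinates R X + t; the wrist camera has in their place "mount" (4x4, takes a point from camera to tool coordinates, whose origin is the TCP and whose axes are the flange's). Camera axes: x right, y down, z forward; pixel columns grow to the right and rows downward; lengths in mm; the calibration is good to about 2 mm. A picture is of the moment at which its call begins: read the wrist's pose just before it. camera_info takes no time and is no camera call.
- env.job_done(): hands the job in; it is judged then, once.
Trained networks look in the newest picture that a camera, given by its name, has taken for a name from the list of things; names that differ only in an ending like _2 or _b are one class to them, and where a whole thing is asked for, a point or a joint stands for the part that bears it (a point fixed in the world has none). Each returns a list of dicts, best first, with "conf" (0 to 1); they miss things now and then, are a little off and sometimes report something else, mostly with a low value. They report only what shows in the picture. A call takes as long as a camera call. They do not tell look-alikes from the thing itself.
- optics.silhouettes(camera, name): "mask" (400x640 bool, what is visible of it) and "at" ([column, row] in pixels, amid what is visible of it).
- optics.place_of(camera, name): "at" ([column, row] in pixels: a listed point, or the origin of a listed thing).
The state is a dict: "time_s": time; "qpos": joint angles; "qvel": joint speeds; "effort": joint torques, N m; "ee_pos": TCP position; "ee_rot": TCP orientation; "force": force on the tool from outside, world axes, zero at the start; "torque": the same for the moment, N m; "gripper_width": finger opening in mm; "gripper_force": force on a finger pad.
Only numpy, scipy, OpenCV 4.12 (cv2) and the standard library are available. Lean on these libraries where they do the work, as an engineer would, in place of code of your own. Each camera call takes 0.05 s, during which the arm holds its last target. There are 200 camera calls.

TASK

On the black alignment stage the blue side stop is set for the next specimen frame but still loose: tighten its red clamp knob clockwise all the way without shifting the stop. Then take the yellow set square by its black post, lay it flat on the stage and press its right-angled corner into the corner between the aluminium back fence and the blue stop until both outer faces bear firmly on them, and finish while still holding it pressed there, square and flat. Leave the jar, the glass dish and the well plate alone.

Things in the scene. Friction and masses are not known exactly. Their poses are not given: they have to be found in the camera images.
- stage: Fixed black plate, 240 x 320 mm, 12 mm thick; lies flat on the bench. Origin on its underside (its top is at z = 12 mm in its frame), 110 mm from its near edge and midway between its side edges. Its x axis points square to the back fence, towards it; y runs along the fence; z up. It spans x -110 to +130 mm and y -160 to +160 mm.
- fence: Fixed aluminium back fence on the stage, a bar 35 mm wide (x), 320 mm long (y), 22 mm high above the plate, axes parallel to the stage's. Origin at the centre of its underside, on the plate. The face that the square bears on looks to -x: the plane x = 70 mm in the stage's frame (-17.5 mm in its own).
- carriage (a joint): Slide of the blue side stop along the fence, m; grows as the stop moves to stage +y. Range -0.03 to 0.09. Slack, about 2.5 N moves it; the tightened clamp holds it against more than 25 N.
- stop_bar: Blue arm of the side stop, square to the fence; origin at the inner corner (as corner), axes as the stage's. Spans x -135 to 0, y 0 to 22 mm, top 21.5 mm over the plate (37 mm in the last 30 mm by the fence). Bearing face: its plane y = 0, looking to -y. Beside it, on the fence, sits the blue carriage block with the knob: x 0 to 64, y 0 to 68 mm, top 37 mm over the plate.
- corner (a point): The inner corner: the point on the plate's top where the stop's bearing face meets the fence's bearing face. Moves with the stop. Axes as the stage's; at (70 mm, 20 mm + carriage, 12 mm) in the stage's frame.
- clamp (a joint): Turn of the red clamp knob, rad. Grows clockwise seen from above. Range 0 (slack) to 1.4 (hard stop, fully tightened); starts between 0 and 0.25; counts as locked above 1.2. It bites from 0.35 on; up to about 0.25 N m is needed, and it stays where it is left.
- clamp_grip (a point): Grip point on the knob's axis, 32, 34, 74 mm (x, y, z, stage axes) from corner. The knob: red disc 40 mm across with an upright bar to pinch, 38 mm long, 14 thick, top 7 mm above this point, foot (on the disc) 23 mm below. Below it a steel foot 64 mm across, 6 high. Turns with the knob: x along the bar, pinch along y; at clamp = 0 its axes are the stage's.
- square: Loose yellow set square lying flat: open right triangle, legs 120 mm, 10 mm thick, about 0.25 kg. Origin on the underside, below the axis of its upright black round post (22 mm across, 10 to 60 mm up), over its centre of mass. Bearing faces: outer leg faces at x = +42 and y = +42 mm, 120 mm long, meeting at the outer corner (+42, +42). In place its x and y axes point as the stage's.
- square_corner (a point): Outer right-angled corner of the square, on its underside; (42, 42, 0) mm in the square's frame.
- bottle: Bystander: closed plastic jar with blue cap, 64 mm across, 120 mm high; origin at the centre of its underside.
- dish: Bystander: low round covered glass dish, 94 mm across, 17 mm high; origin at the centre of its underside.
- wellplate: Bystander: white well plate, 85 (x) x 127 (y) mm, 15 mm high; origin at the centre of its underside.
Mind the look-alikes: they are no part of the job. Several things have the shape of the square; the one meant has the colours described above.

How it is judged:
By the outcome, as a careful person would: the job done as asked, in the order asked, and still so for the second after the job is handed in, while the arm keeps its last pose, push and grip.
It also fails if it takes over 64 s, if anything falls off the work surface, if the arm or the gripper's body presses on something with over 40 N, if the wrist force passes 120 N, or if a joint passes its speed limit or range.

## Working session

There is one attempt and no reset: what is moved stays moved. The work goes in short steps, Python scripts to look and compute and a tool call to move; the robot and the scene stay as the last step left them, time stands still between calls to the robot, and variables do not carry over. Pictures are saved under pics/ and viewed, at most 10 in all, crops included, and the job is handed in when it is done.

Besides the shell and the picture viewer there is one more tool, called after "Emit:" by a JSON object that holds its "fn" and its "kwargs". send_rows: Moves the arm, as the interface text tells. Its arguments: {"type":"object","properties":{"targets":{"type":"array"},"grip_force":{"type":"number"}},"required":["targets"]}

```bash
mkdir -p pics; cat > h.py <<'E'
import numpy as np, cv2
from workcell import env, optics
from scipy.spatial.transform import Rotation as Ro
def cam(n, st=None):
    c=optics.camera_info(n); K=np.array(c["camera_matrix"])
    if "R" in c: return K,np.array(c["R"]),np.array(c["t"])
    st=st or env.state(); M=np.array(c["mount"])
    T=np.eye(4); T[:3,:3]=Ro.from_euler('xyz',st["ee_rot"],degrees=True).as_matrix(); T[:3,3]=st["ee_pos"]
    W=np.linalg.inv(T@M); return K,W[:3,:3],W[:3,3]
def ray_z(C,uv,z):
    K,R,t=C; d=R.T@np.linalg.solve(K,[uv[0],uv[1],1]); o=-R.T@t
    return o+d*(z-o[2])/d[2]
def depth_pt(C,uv,D):
    K,R,t=C; return R.T@(np.linalg.solve(K,[uv[0],uv[1],1])*D-t)
def proj(C,X):
    K,R,t=C; p=K@(R@np.array(X)+t); return p[:2]/p[2]
def save(n,im): cv2.imwrite('pics/'+n,cv2.cvtColor(im,cv2.COLOR_RGB2BGR))
E
python3 - <<'E'
from h import *
print(env.state(), env.grasp_offset)
for n in ("top","scene"):
    im,D=optics.grab_frame(n); save(n+'0.png',im); np.save(n+'D.npy',D)
    C=cam(n); print(n,C)
    for k in ("stage","corner","clamp_grip","stop_bar","square","square_corner","fence","bottle","dish","wellplate"):
        for r in optics.place_of(n,k)[:4]:
            u=r["at"]; d=D[int(np.clip(u[1],0,399)),int(np.clip(u[0],0,639))]
            print(k,np.round(u),round(r["conf"],2),np.round(depth_pt(C,u,d)) if d else None)
E
```

```text
{'time_s': 0.0, 'qpos': array([-7.84374856e+01,  1.83524032e+01,  8.97059994e+01,  2.82370857e-04,
        7.20443183e+01, -1.14631274e+00]), 'qvel': array([-0.05944322,  0.00571485,  0.01345979, -0.0492084 , -0.01386146,
       -0.13551504]), 'effort': array([ 1.98954076e-03, -4.12455368e+01, -2.31971759e+01,  7.28971045e-02,
        4.56223113e-02, -1.51943536e-04]), 'ee_pos': array([ 126.39519323, -560.41865654,  213.1154038 ]), 'ee_rot': array([-1.79897305e+02, -2.32339958e-03,  1.27087378e+01]), 'force': array([-0.74358525, -0.3176885 , -0.56432878]), 'torque': array([-0.00270983,  0.01005556,  0.06189431]), 'gripper_force': 0.0, 'gripper_width': 91.08634697729686} 18.8
top (array([[371.97704818,   0.        , 316.04535105],
       [  0.        , 371.97704818, 200.95368985],
       [  0.        ,   0.        ,   1.        ]]), array([[-0.00715536, -0.99995849, -0.00563998],
       [-0.99826282,  0.00747285, -0.05844221],
       [ 0.05848193,  0.005212  , -0.99827486]]), array([ -53.48244294,  500.89881024, 1221.77358165]))
stage [266. 195.] 0.81 [522. 109.  12.]
corner [250. 175
[... 1017 characters left out ...]
r [322. 270.] 0.57 [620. 222.  64.]
clamp_grip [322. 263.] 0.68 [615. 211.  78.]
clamp_grip [305. 261.] 0.41 [624. 130.  28.]
stop_bar [323. 271.] 0.7 [619. 224.  63.]
square [337. 165.] 0.84 [ 271. -341.   11.]
square [250. 153.] 0.73 [ 536. -562.   16.]
square [290. 184.] 0.67 [ 485. -287.   12.]
square_corner [253. 148.] 0.91 [ 524. -553.   36.]
square_corner [277. 189.] 0.62 [ 533. -297.   -0.]
square_corner [334. 159.] 0.62 [ 273. -357.   29.]
fence [307. 261.] 0.63 [623. 141.  36.]
bottle [424. 334.] 0.62 [486. 486.  27.]
dish [437. 301.] 0.81 [462. 481. 119.]
dish [306. 262.] 0.49 [625. 137.  29.]
wellplate [226. 186.] 0.6 [ 694. -357.   18.]
wellplate [322. 267.] 0.5 [618. 215.  68.]
```

```bash
python3 - <<'E'
import cv2
a=cv2.imread('pics/top0.png')
cv2.imwrite('pics/top_c.png',cv2.resize(a[110:310,130:530],(800,400),interpolation=cv2.INTER_CUBIC))
E
```

```text
(no output)
```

View pics/top_c.png

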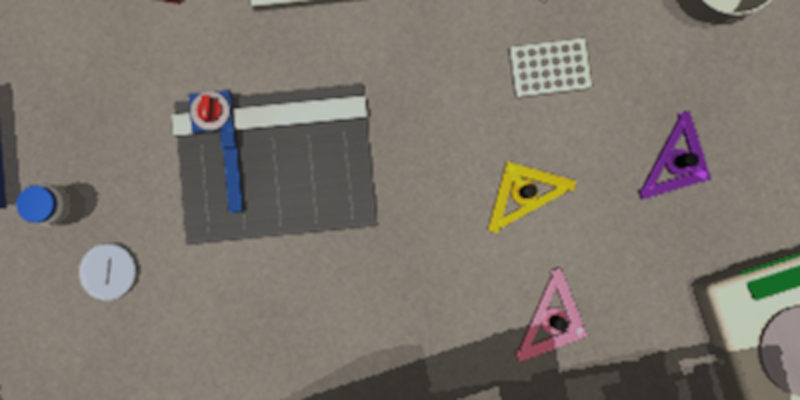

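The three square-shaped things in the top image are pink at (405,273), yellow at (391,208) and purple at (470,192). The yellow one with the black post matches the description, and the crop shows it clearly. The knob is at about (234,164). I'll go to the knob first.

Emit:
{"fn": "send_rows", "kwargs": {"targets": [[[0,0,0.08,0.102,0.159,0.008,-1],[0,0,0.08,0.102,0.159,0.008,-1],[0,0,0.08,0.102,0.159,0.008,-1],[0,0,0.08,0.102,0.159,0.008,-1],[0,0,0.08,0.102,0.159,0.008,-1],[0,0,0.08,0.102,0.159,0.008,-1],[0,0,0.08,0.102,0.159,0.008,-1],[0,0,0.08,0.102,0.159,0.008,-1],[0,0,0.08,0.102,0.159,0.008,-1],[0,0,0.08,0.102,0.159,0.008,-1],[0,0,0.08,0.102,0.159,0.008,-1],[0,0,0.08,0.102,0.159,0.008,-1]]]}}

```text
time_s: 2.3
ee_pos: [371.9, -177.9, 233.5]
ee_rot: [180.0, 0.0, 99.4]
force: [0.7, -0.6, 0.0]
gripper_width: 91.3
gripper_force: 0.0
```

Emit:
{"fn": "send_rows", "kwargs": {"targets": [[[0,0,0.08,0.09,0.159,0.008,-1],[0,0,0.08,0.09,0.159,0.008,-1],[0,0,0.08,0.09,0.159,0.008,-1],[0,0,0.08,0.09,0.159,0.008,-1],[0,0,0.08,0.09,0.159,0.008,-1],[0,0,0.08,0.09,0.159,0.008,-1],[0,0,0.08,0.09,0.159,0.008,-1],[0,0,0.08,0.09,0.159,0.008,-1],[0,0,0.08,0.09,0.159,0.008,-1],[0,0,0.08,0.09,0.159,0.008,-1],[0,0,0.08,0.09,0.159,0.008,-1],[0,0,0,0,0,0,-1]]]}}

```text
time_s: 3.5
ee_pos: [571.1, 174.1, 250.1]
ee_rot: [179.9, 0.1, 178.6]
force: [-0.6, -0.0, -0.5]
gripper_width: 91.0
gripper_force: 0.0
```

```bash
python3 - <<'E'
from h import *
st=env.state(); print(st["ee_pos"],st["ee_rot"],st["qpos"])
C=cam("wrist",st); im,D=optics.grab_frame("wrist"); save('w1.png',im); np.save('w1D.npy',D)
for k in ("corner","clamp_grip"):
    for r in optics.place_of("wrist",k)[:2]:
        u=r["at"]; d=D[int(u[1]),int(u[0])]
        print(k,np.round(u),r["conf"],ray_z(C,u,86 if k!="corner" else 12), depth_pt(C,u,d))
print(optics.camera_info("wrist")["mount"])
# point cloud bands
v,u=np.mgrid[0:400,0:640]; K,R,t=C
P=(np.linalg.inv(K)@np.stack([u.ravel(),v.ravel(),np.ones(u.size)])*D.ravel()).T
P=(P-t)@R; P=P.reshape(400,640,3); np.save('w1P.npy',P)
hsv=cv2.cvtColor(im,cv2.COLOR_RGB2HSV)
red=((hsv[...,0]<8)|(hsv[...,0]>172))&(hsv[...,1]>120)&(D>0)
bar=red&(P[...,2]>85)&(P[...,2]<100); print(bar.sum())
q=P[bar][:,:2].astype(np.float32); print("bar",cv2.minAreaRect(q), np.median(P[bar][:,2]))
f=(P[...,2]>28)&(P[...,2]<40)&(hsv[...,1]<60)&(D>0); print(f.sum(), cv2.minAreaRect(P[f][:,:2].astype(np.float32)))
E
```

```text
[571.06255646 174.07734642 250.14935015] [1.79895953e+02 5.50318252e-02 1.78584903e+02] [ 15.80235162  19.1710636   83.13097351   0.08507472  77.61461266
 -72.80078868]
corner [265. 134.] 0.53 [526.43213959 108.02468924  12.        ] [526.40636823 108.08773494  12.36550574]
clamp_grip [351. 220.] 0.63 [619.60054848 210.86333179  86.        ] [617.05041701 210.18709098  92.99649268]
[[ 4.57114773e-04 -9.66026026e-01 -2.58444400e-01  7.33844959e+01]
 [ 9.99999882e-01  4.84480021e-04 -4.21970456e-05  2.92995694e+00]
 [ 1.65974592e-04 -2.58444350e-01  9.66026133e-01 -1.70593337e+02]
 [ 0.00000000e+00  0.00000000e+00  0.00000000e+00  1.00000000e+00]]
384
bar ((617.0780639648438, 208.96885681152344), (14.041923522949219, 36.724849700927734), 85.67604064941406) 92.44689673069881
5750 ((597.4091796875, 254.06149291992188), (327.7416076660156, 590.0830688476562), 17.721364974975586)
```

View pics/w1.png

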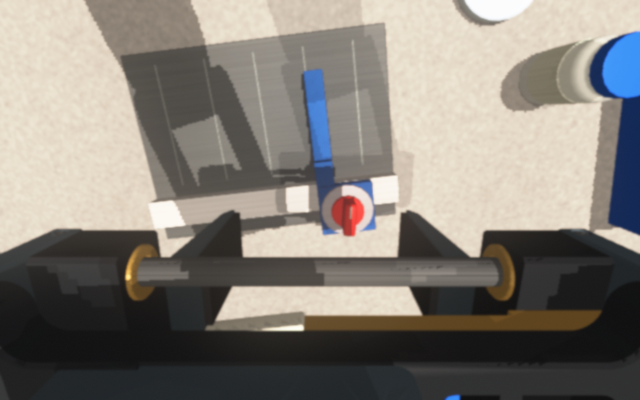

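The wrist view shows the knob's red bar at about (350,215) and the stop arm from (313,75) to (325,180). I'll move directly above the bar for a closer look.

Emit:
{"fn": "send_rows", "kwargs": {"targets": [[[0,0,-0.016,0.115,0.0875,-0.15,0.3],[0,0,-0.016,0.115,0.0875,-0.15,0.3],[0,0,0,0,0,0,0.3],[0,0,0,0,0,0,0.3]]]}}

```text
time_s: 4.05
ee_pos: [614.6, 204.2, 190.1]
ee_rot: [-179.9, -0.1, 175.4]
force: [-0.6, -0.0, -0.3]
gripper_width: 62.2
gripper_force: 0.0
```

```bash
cat >> h.py <<'E'
def cloud(C,D):
    K,R,t=C; v,u=np.mgrid[0:400,0:640]
    P=(np.linalg.inv(K)@np.stack([u.ravel(),v.ravel(),np.ones(u.size)])*D.ravel()).T
    return ((P-t)@R).reshape(400,640,3)
def redbar(im,D,P):
    hsv=cv2.cvtColor(im,cv2.COLOR_RGB2HSV)
    m=((hsv[...,0]<8)|(hsv[...,0]>172))&(hsv[...,1]>120)&(D>0)&(P[...,2]>85)&(P[...,2]<100)
    return m.sum(),cv2.minAreaRect(P[m][:,:2].astype(np.float32)),np.median(P[m],0)
def lines(im,D,P):
    "stop arm rectangle, fence front edge"
    hsv=cv2.cvtColor(im,cv2.COLOR_RGB2HSV)
    b=(hsv[...,0]>100)&(hsv[...,0]<125)&(hsv[...,1]>120)&(D>0)&(P[...,2]>30)&(P[...,2]<37)&(abs(P[...,0]-530)<90)&(abs(P[...,1]-190)<60)
    print("arm",b.sum(),cv2.minAreaRect(P[b][:,:2].astype(np.float32)))
    f=(hsv[...,1]<70)&(D>0)&(abs(P[...,2]-34)<2)&(P[...,0]>540)&(P[...,0]<680)&(P[...,1]>-60)&(P[...,1]<300)
    print("fence",f.sum(),cv2.minAreaRect(P[f][:,:2].astype(np.float32)))
E
python3 - <<'E'
from h import *
P=np.load('w1P.npy');D=np.load('w1D.npy');im=cv2.cvtColor(cv2.imread('pics/w1.png'),cv2.COLOR_BGR2RGB)
lines(im,D,P)
im=cv2.cvtColor(cv2.imread('pics/top0.png'),cv2.COLOR_BGR2RGB);D=np.load('topD.npy');P=cloud(cam("top"),D); print("top");print(redbar(im,D,P));lines(im,D,P)
st=env.state(); print(st["ee_pos"],st["ee_rot"],st["gripper_width"])
C=cam("wrist",st); im,D=optics.grab_frame("wrist"); save('w2.png',im); P=cloud(C,D); print(redbar(im,D,P)); lines(im,D,P)
for r in optics.place_of("wrist","clamp_grip")[:2]: print(r["at"],r["conf"],ray_z(C,r["at"],86))
E
```

```text
arm 1620 ((506.4644470214844, 175.88360595703125), (104.56837463378906, 21.756858825683594), 5.064034461975098)
fence 4854 ((611.745361328125, 115.71684265136719), (35.63615798950195, 320.29583740234375), 5.159769535064697)
top
(np.int64(47), ((739.0408935546875, 254.63204956054688), (296.2874450683594, 24.726516723632812), 22.356666564941406), array([619.97549373, 202.30037901,  91.87217687]))
arm 182 ((507.1158142089844, 171.33656311035156), (105.21505737304688, 22.318462371826172), 4.88237190246582)
fence 495 ((599.248779296875, 110.3642578125), (61.802005767822266, 319.599609375), 5.182977676391602)
[614.59063795 204.22754571 190.12323188] [-1.79927323e+02 -1.31496968e-01  1.75365216e+02] 62.17802566273845
(np.int64(589), ((616.96142578125, 209.14208984375), (13.493141174316406, 36.70587921142578), 85.80786895751953), array([617.09694551, 208.77668828,  92.44418267]))
arm 2506 ((517.1334228515625, 177.0868682861328), (126.88634490966797, 21.665180206298828), 5.0854058265686035)
fence 7331 ((589.0004272460938, 113.51910400390625), (80.92704010009766, 320.56036376953125), 5.248463153839111)
[324.9, 199.4] 0.7 [620.54140674 211.11107726  86.        ]
[285.3, 154.0] 0.63 [576.64381608 179.76402755  86.        ]
```

View pics/w2.png

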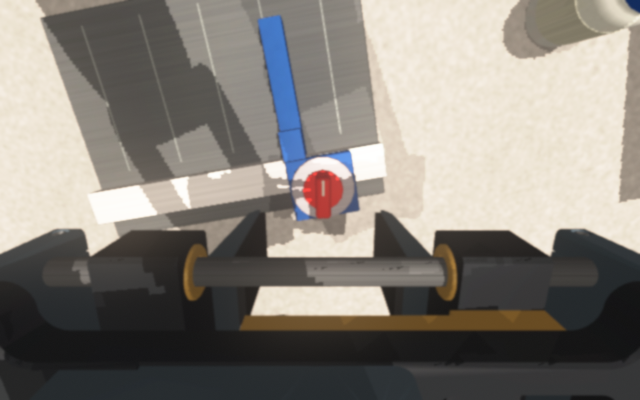

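```bash
python3 - <<'E'
from h import *
st=env.state();C=cam("wrist",st);K=C[0];print(K)
print("TCP proj",proj(C,st["ee_pos"]))
R=Ro.from_euler('xyz',st["ee_rot"],degrees=True).as_matrix()
w=st["gripper_width"]/2
for z in (-10,-19,-30):
  for s in (-1,1): print(z,s,proj(C,st["ee_pos"]+R@np.array([16,s*w,z])))
im=cv2.imread('pics/w2.png')
cv2.imwrite('pics/w2c.png',cv2.resize(im[150:290,200:440],None,fx=3.3,fy=3.3,interpolation=cv2.INTER_CUBIC))
E
```

```text
[[315.04746784   0.         319.84162471]
 [  0.         315.04746784 193.37780503]
 [  0.           0.           1.        ]]
TCP proj [314.87328328 239.56022681]
-10 -1 [264.36333301 219.4298523 ]
-10 1 [364.59882054 219.47842222]
-19 -1 [261.37051426 225.37686105]
-19 1 [367.00841306 225.42810964]
-30 -1 [257.24362042 233.57738231]
-30 1 [370.33108168 233.63233485]
```

View pics/w2c.png

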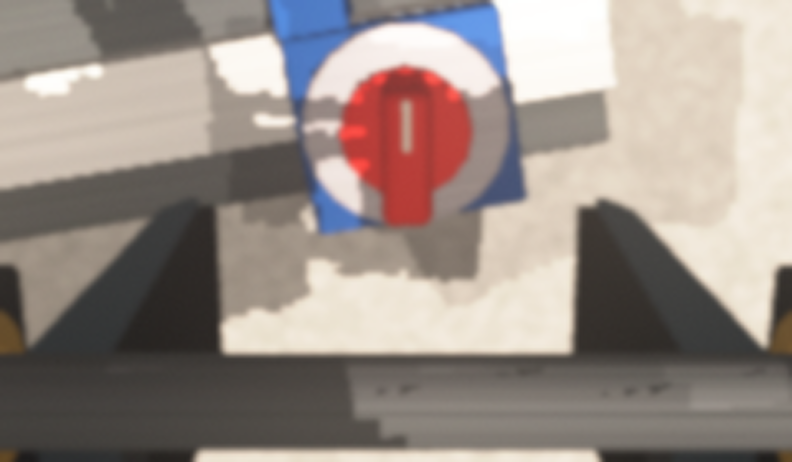

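Emit:
{"fn": "send_rows", "kwargs": {"targets": [[[0,0,0.002,0.006,0.005,-0.2,0.12],[0,0,0.002,0.006,0.005,-0.2,0.12],[0,0,0,0,0,-0.03,0.12],[0,0,0,0,0,0,0.12]]]}}

```text
time_s: 4.55
ee_pos: [617.3, 206.9, 105.5]
ee_rot: [-180.0, -0.0, 175.8]
force: [-0.5, -0.7, 0.5]
gripper_width: 40.2
gripper_force: 0.0
```

```bash
python3 - <<'E'
from h import *
st=env.state(); print(st["ee_pos"],st["ee_rot"],st["gripper_width"])
im,D=optics.grab_frame("wrist"); save('w3.png',im); P=cloud(cam("wrist",st),D); print(redbar(im,D,P))
cv2.imwrite('pics/w3c.png',cv2.cvtColor(cv2.resize(im[150:290,200:440],None,fx=3.3,fy=3.3,interpolation=cv2.INTER_CUBIC),cv2.COLOR_RGB2BGR))
E
```

```text
[617.34442607 206.89587573 105.46470723] [-1.79990498e+02 -2.40517052e-02  1.75753095e+02] 40.249988398653194
(np.int64(1163), ((616.5709228515625, 209.3101348876953), (13.976563453674316, 36.4944953918457), 86.24859619140625), array([616.34549272, 209.15505467,  92.484307  ]))
```

View pics/w3c.png

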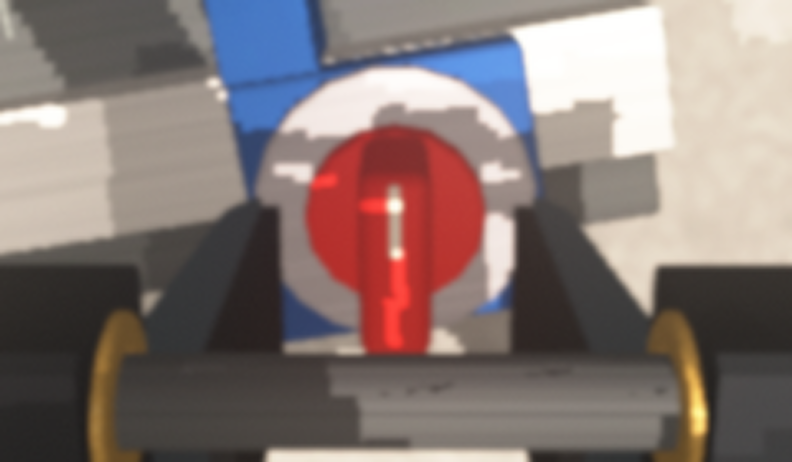

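Bar edges are at columns 359–430 in the crop and finger edges at 280–514, so the bar is about 0.5 mm off centre. I'll correct that, lower and close gently.

Emit:
{"fn": "send_rows", "kwargs": {"targets": [[[0,0,0,0,-0.0025,-0.12,0.4],[0,0,0,0,0,-0.055,0.5],[0,0,0,0,0,0,0.6],[0,0,0,0,0,0,0.62],[0,0,0,0,0,0,0.64]]], "grip_force": 3}}

```text
time_s: 5.1
ee_pos: [618.6, 207.2, 71.2]
ee_rot: [179.9, 0.1, 175.8]
force: [-0.2, 0.0, 0.6]
gripper_width: 16.2
gripper_force: 0.0
```

Emit:
{"fn": "send_rows", "kwargs": {"targets": [[[0,0,0,0,0,0,0.66],[0,0,0,0,0,0,0.68],[0,0,0,0,0,0,0.7],[0,0,0,0,0,0,0.72]]], "grip_force": 3}}

```text
time_s: 5.5
ee_pos: [618.1, 206.6, 70.5]
ee_rot: [-180.0, 0.1, 175.8]
force: [0.0, -2.0, 4.3]
gripper_width: 14.6
gripper_force: 3.0
```

Emit:
{"fn": "send_rows", "kwargs": {"targets": [[[0,0,0,0,0,0,1],[0,0,0,0,0,0,1],[0,0,-0.05,0,0,0,1],[0,0,-0.05,0,0,0,1],[0,0,-0.06,0,0,0,1],[0,0,-0.06,0,0,0,1],[0,0,-0.06,0,0,0,1],[0,0,-0.06,0,0,0,1],[0,0,-0.06,0,0,0,1],[0,0,-0.06,0,0,0,1],[0,0,-0.06,0,0,0,1],[0,0,-0.06,0,0,0,1]]], "grip_force": 20}}

```text
time_s: 6.7
ee_pos: [618.2, 207.0, 70.5]
ee_rot: [179.9, 0.0, 123.4]
force: [-0.4, -1.6, 4.7]
gripper_width: 13.8
gripper_force: 20.0
```

Emit:
{"fn": "send_rows", "kwargs": {"targets": [[[0,0,-0.06,0,0,0,1],[0,0,-0.06,0,0,0,1],[0,0,-0.06,0,0,0,1],[0,0,-0.03,0,0,0,1],[0,0,0,0,0,0,1]]]}}

```text
time_s: 7.2
ee_pos: [618.3, 207.0, 70.5]
ee_rot: [179.9, 0.0, 104.7]
force: [0.5, -2.2, 5.7]
gripper_width: 13.6
gripper_force: 20.0
```

```bash
python3 - <<'E'
from h import *
s=env.state();print(s["ee_rot"],s["force"],s["torque"],s["effort"][5])
E
```

```text
[1.79900624e+02 1.91790252e-02 1.04679812e+02] [ 0.5363874  -2.2130045   5.73504795] [-0.40785068 -0.14382522  0.11817481] 0.2851474564522505
```

Emit:
{"fn": "send_rows", "kwargs": {"targets": [[[0,0,-0.03,0,0,0,1],[0,0,-0.03,0,0,0,1],[0,0,0,0,0,0,1]]]}}

```text
time_s: 7.5
ee_pos: [618.3, 207.3, 70.5]
ee_rot: [179.9, 0.0, 99.4]
force: [-0.1, -1.6, 5.3]
gripper_width: 16.2
gripper_force: 21.4
```

```bash
python3 - <<'E'
from h import *
s=env.state();print(s["ee_rot"],s["force"],s["torque"],s["effort"][5])
E
```

```text
[1.79890150e+02 1.47728991e-02 9.94101028e+01] [-0.14800302 -1.62327546  5.25739074] [-0.26371845 -0.14236441  0.8533913 ] 1.0478278622031212
```

The torque has risen to 0.85 N m and the pads are being forced open, so the knob is at its hard stop. I'll relax, release and rise.

Emit:
{"fn": "send_rows", "kwargs": {"targets": [[[0,0,0.05,0,0,0,1],[0,0,0,0,0,0,0.4],[0,0,0,0,0,0,0.0],[0,0,0,0,0,0.2,0],[0,0,0,0,0,0.2,0],[0,0,0,0,0,0.2,0],[0,0,0,0,0,0,-0.2]]], "grip_force": 3}}

```text
time_s: 8.2
ee_pos: [620.7, 208.3, 196.2]
ee_rot: [179.3, -0.1, 103.7]
force: [-0.1, -0.5, 0.2]
gripper_width: 50.9
gripper_force: 0.0
```

```bash
python3 - <<'E'
from h import *
st=env.state(); print(st["ee_pos"],st["ee_rot"],st["qpos"])
im,D=optics.grab_frame("wrist"); save('w4.png',im); P=cloud(cam("wrist",st),D); print(redbar(im,D,P)); lines(im,D,P)
C=cam("top");im,D=optics.grab_frame("top"); save('top1.png',im);P=cloud(C,D)
lines(im,D,P)
for r in optics.place_of("top","square")+optics.place_of("top","square_corner"):
  if 350<r["at"][0]<400 and r["at"][1]<240: print(r["at"],r["conf"],ray_z(C,r["at"],0))
hsv=cv2.cvtColor(im,cv2.COLOR_RGB2HSV)
y=(hsv[...,0]>20)&(hsv[...,0]<35)&(hsv[...,1]>120)&(D>0)&(abs(P[...,0]-477)<120)&(abs(P[...,1]+303)<120)
print(y.sum()); _,tri=cv2.minEnclosingTriangle(P[y][:,:2].astype(np.float32).reshape(-1,1,2)); print(tri.reshape(3,2))
E
```

```text
[620.70316642 208.2562423  196.15234092] [ 1.79310602e+02 -8.02922416e-02  1.03710649e+02] [1.75234325e+01 2.57854118e+01 8.05378173e+01 3.58360805e-02
 7.29835623e+01 3.80298688e+00]
(np.int64(566), ((733.6265869140625, 278.23834228515625), (288.2236633300781, 37.45561981201172), 30.426435470581055), array([618.29537146, 210.08123104,  92.40799539]))
arm 1830 ((506.91302490234375, 176.8960418701172), (105.26012420654297, 21.497873306274414), 5.453586578369141)
fence 3313 ((595.1959838867188, 155.27423095703125), (79.45905303955078, 242.6229705810547), 0.17039857804775238)
arm 191 ((507.1689758300781, 171.85421752929688), (105.298583984375, 21.393207550048828), 4.8115458488464355)
fence 438 ((616.3095092773438, 62.418983459472656), (52.479835510253906, 220.2686309814453), 10.791278839111328)
[392.6, 207.3] 0.88 [ 478.09067165 -313.78085434    0.        ]
[384.4, 190.9] 0.6 [ 533.5033254  -287.28359975    0.        ]
658
[[ 535.5015  -281.59155]
 [ 496.68088 -414.27927]
 [ 408.4523  -244.28604]]
```

Emit:
{"fn": "send_rows", "kwargs": {"targets": [[[0,0,-0.0215,-0.0585,-0.216,0,-0.2],[0,0,-0.0215,-0.0585,-0.216,0,-0.2],[0,0,-0.0215,-0.0585,-0.216,0,-0.2],[0,0,-0.0215,-0.0585,-0.216,0,-0.2],[0,0,-0.0215,-0.0585,-0.216,0,-0.2],[0,0,-0.0215,-0.0585,-0.216,0,-0.2],[0,0,-0.0215,-0.0585,-0.216,0,-0.2],[0,0,-0.0215,-0.0585,-0.216,0,-0.2],[0,0,-0.0215,-0.0585,-0.216,0,-0.2],[0,0,-0.0215,-0.0585,-0.216,0,-0.2],[0,0,-0.0215,-0.0585,-0.216,0,-0.2],[0,0,-0.0215,-0.0585,-0.216,0,-0.2]]]}}

```text
time_s: 9.6
ee_pos: [475.8, -312.5, 187.9]
ee_rot: [-179.8, -0.1, 80.5]
force: [0.7, -0.4, -0.7]
gripper_width: 54.6
gripper_force: 0.0
```

Emit:
{"fn": "send_rows", "kwargs": {"targets": [[[0,0,0,0,0,0,-0.2],[0,0,0,0,0,0,-0.2]]]}}

```text
time_s: 9.8
ee_pos: [476.2, -311.5, 187.9]
ee_rot: [-179.8, -0.1, 80.4]
force: [-0.4, 0.3, 0.0]
gripper_width: 54.8
gripper_force: 0.0
```

```bash
cat >> h.py <<'E'
def square(im,D,P,z0=0):
    hsv=cv2.cvtColor(im,cv2.COLOR_RGB2HSV)
    y=(hsv[...,0]>20)&(hsv[...,0]<35)&(hsv[...,1]>120)&(D>0)&(abs(P[...,2]-z0-10)<3)
    n,l,s,_=cv2.connectedComponentsWithStats(y.astype(np.uint8)); y=l==1+np.argmax(s[1:,4])
    q=P[y][:,:2].astype(np.float32); _,tri=cv2.minEnclosingTriangle(q.reshape(-1,1,2)); print("sq",y.sum(),tri.reshape(3,2))
    v,u=np.nonzero(y); print("px",u.min(),u.max(),v.min(),v.max())
    b=(D>0)&(abs(P[...,2]-z0-60)<4)&(hsv[...,2]<90)&(np.hypot(P[...,0]-q[:,0].mean(),P[...,1]-q[:,1].mean())<60)
    print("post",b.sum(),cv2.minEnclosingCircle(P[b][:,:2].astype(np.float32)),np.median(P[b],0))
E
python3 - <<'E'
from h import *
st=env.state(); print(st["ee_pos"],st["ee_rot"],st["qpos"])
C=cam("wrist",st);im,D=optics.grab_frame("wrist"); save('w5.png',im); P=cloud(C,D)
try: square(im,D,P)
except Exception as e: print(e)
for r in optics.place_of("wrist","square")[:2]: print(r["at"],r["conf"],ray_z(C,r["at"],0))
E
```

```text
[ 476.22780424 -311.54166259  187.92408282] [-1.79823620e+02 -1.26691372e-01  8.04275383e+01] [-3.43742734e+01  1.88929004e+01  9.26609444e+01  4.40366847e-02
  6.86594172e+01 -2.48181085e+01]
sq 3184 [[ 354.53674 -224.62524]
 [ 535.3946  -278.00217]
 [ 516.4062  -342.08212]]
px 260 368 128 192
post 239 ((483.3285827636719, -305.6234436035156), 10.096291542053223) [ 483.11700185 -307.45618111   59.69001913]
[159.7, 237.3] 0.93 [ 268.69966202 -353.46508073    0.        ]
[327.1, 169.8] 0.74 [ 484.33742933 -304.56652233    0.        ]
```

View pics/w5.png

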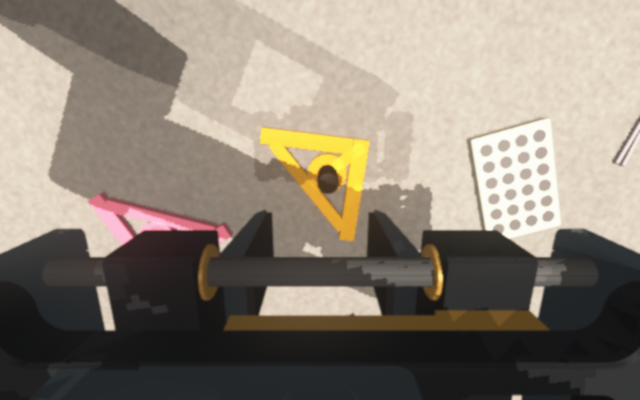

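The yellow square with the black post is at (328,178). The pink one is at the lower left, and the well plate is clear on the right. Descending to grasp.

Emit:
{"fn": "send_rows", "kwargs": {"targets": [[[0,0,0,0.02,0.0325,-0.2,-0.2],[0,0,0,0,0,-0.2,-0.2],[0,0,0,0,0,-0.2,-0.2],[0,0,0,0,0,-0.2,-0.2],[0,0,0,0,0,-0.035,-0.2],[0,0,0,0,0,0,0.2],[0,0,0,0,0,0,0.5],[0,0,0,0,0,0,0.55],[0,0,0,0,0,0,1],[0,0,0,0,0,0,1]]], "grip_force": 10}}

```text
time_s: 10.9
ee_pos: [483.0, -305.7, 24.6]
ee_rot: [179.7, 0.1, 80.6]
force: [2.3, -0.1, 4.9]
gripper_width: 21.7
gripper_force: 10.0
```

Emit:
{"fn": "send_rows", "kwargs": {"targets": [[[0,0,0,0,0,0,1],[0,0,0,0,0,0,1],[0,0,0,0,0,0,1]]], "grip_force": 45}}

```text
time_s: 11.2
ee_pos: [483.0, -305.8, 24.6]
ee_rot: [179.7, 0.1, 80.5]
force: [1.8, 0.9, 6.7]
gripper_width: 21.1
gripper_force: 45.0
```

Emit:
{"fn": "send_rows", "kwargs": {"targets": [[[0,0,0,0,0,0.1,1],[0,0,0,0,0,0.2,1],[0,0,0.0238,0.0273,0.207,0.1,1],[0,0,0.0238,0.0273,0.207,0.1,1],[0,0,0.0238,0.0273,0.207,0,1],[0,0,0.0238,0.0273,0.207,0,1],[0,0,0.0238,0.0273,0.207,0,1],[0,0,0.0238,0.0273,0.207,0,1],[0,0,0.0238,0.0273,0.207,0,1],[0,0,0.0238,0.0273,0.207,0,1],[0,0,0.0238,0.0273,0.207,0,1],[0,0,0.0238,0.0273,0.207,0,1]]], "grip_force": 45}}

```text
time_s: 12.4
ee_pos: [535.1, 110.4, 122.5]
ee_rot: [-179.9, 0.0, 102.1]
force: [0.4, -0.1, -2.2]
gripper_width: 21.5
gripper_force: 45.0
```

Emit:
{"fn": "send_rows", "kwargs": {"targets": [[[0,0,0,0,0,0,1],[0,0,0,0,0,0,1]]]}}

```text
time_s: 12.6
ee_pos: [535.1, 109.4, 122.3]
ee_rot: [-179.9, 0.0, 102.1]
force: [-1.4, -0.5, -2.7]
gripper_width: 21.3
gripper_force: 45.0
```

```bash
python3 - <<'E'
from h import *
st=env.state(); print(st["ee_pos"],st["ee_rot"],st["force"],st["torque"],st["gripper_width"])
C=cam("wrist",st);im,D=optics.grab_frame("wrist"); save('w6.png',im); 
C=cam("top");im,D=optics.grab_frame("top"); save('top2.png',im);P=cloud(C,D)
hsv=cv2.cvtColor(im,cv2.COLOR_RGB2HSV)
y=(hsv[...,0]>20)&(hsv[...,0]<35)&(hsv[...,1]>120); print(y.sum(), P[y&(D>0)][:,2].min(),np.percentile(P[y&(D>0)][:,2],[5,50,95]))
a=cv2.imread('pics/w6.png'); b=cv2.imread('pics/top2.png')[130:255,190:390]
cv2.imwrite('pics/p6.png',np.hstack([cv2.resize(a,(400,250)),cv2.resize(b,(400,250),interpolation=cv2.INTER_CUBIC)]))
E
```

```text
[535.08322524 109.44039132 122.25024004] [-1.79891930e+02  3.24594203e-02  1.02100200e+02] [-1.36135135 -0.49733555 -2.66736033] [-0.08151373 -0.11036968 -0.04701512] 21.327542106936022
1021 -5.020420676304374 [13.67102439 38.76598726 43.37968436]
```

View pics/p6.png

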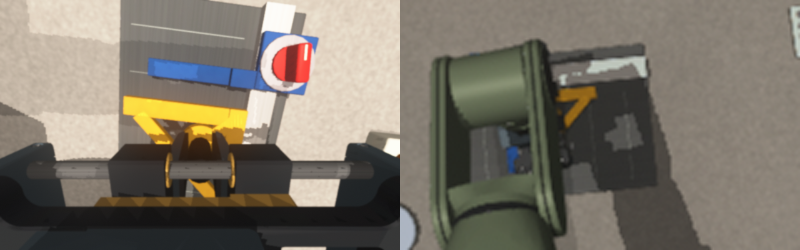

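The wrist view shows the square held with its outer leg facing the blue stop, right end near the fence. Next I'll measure its yaw and level.

```bash
cat >> h.py <<'E'
def edges(im,D,P,show=True):
    hsv=cv2.cvtColor(im,cv2.COLOR_RGB2HSV); H=hsv[...,0]; S=hsv[...,1]
    y=(H>18)&(H<35)&(S>120)&(D>0); y[135*400//250:]=False
    b=(H>100)&(H<125)&(S>120)&(D>0)&(P[...,2]<37)&(P[...,2]>30)
    for n,m,top in(("yellow upper edge",y,True),("stop lower edge",b,False)):
        pts=[]
        for u in np.unique(np.nonzero(m)[1]):
            v=np.nonzero(m[:,u])[0]
            if len(v)>8: pts.append(P[v[1] if top else v[-2],u])
        pts=np.array(pts)[4:-4]
        for k in range(3):
            c=np.polyfit(pts[:,0],pts[:,1],1); r=abs(pts[:,1]-np.polyval(c,pts[:,0])); pts=pts[r<=np.percentile(r,90)+1e-9]
        print(n,len(pts),"yaw",np.degrees(np.arctan(c[0])),"y at mid",pts.mean(0),"x range",pts[:,0].min(),pts[:,0].max())
    q=P[y]; A=np.c_[q[:,:2],np.ones(len(q))]; c=np.linalg.lstsq(A,q[:,2],rcond=None)[0]; print("tilt deg",np.degrees(c[:2]),"z med",np.median(q[:,2]))
E
python3 - <<'E'
from h import *
st=env.state(); C=cam("wrist",st);im,D=optics.grab_frame("wrist");P=cloud(C,D); edges(im,D,P)
E
```

```text
yellow upper edge 138 yaw 5.004836550544001 y at mid [514.53703973 147.285051   107.4632172 ] x range 457.0629792658881 569.213135151419
stop lower edge 89 yaw 5.263770802762795 y at mid [507.97883335 167.0964217   33.42478673] x range 461.4695853755371 557.4592156001444
tilt deg [-0.59533597  1.98103671] z med 107.70038716820397
```

Emit:
{"fn": "send_rows", "kwargs": {"targets": [[[0,0,0,0,0,-0.2,1],[0,0,0,0,0,-0.15,1],[0,0,0,0,0,-0.03,1],[0,0,0,0,0,-0.01,1],[0,0,0,0,0,-0.01,1],[0,0,0,0,0,0,1]]]}}

```text
time_s: 13.35
ee_pos: [536.9, 109.0, 44.0]
ee_rot: [179.8, 0.0, 102.0]
force: [0.1, -0.0, -1.7]
gripper_width: 21.0
gripper_force: 45.0
```

Emit:
{"fn": "send_rows", "kwargs": {"targets": [[[0,0,0,0,0,-0.01,1],[0,0,0,0,0,0,1]]]}}

```text
time_s: 13.55
ee_pos: [536.2, 109.2, 41.3]
ee_rot: [179.9, 0.0, 102.0]
force: [0.3, 0.3, -1.3]
gripper_width: 21.1
gripper_force: 45.0
```

Emit:
{"fn": "send_rows", "kwargs": {"targets": [[[0,0,0,0,0,-0.01,1],[0,0,0,0,0,0,1]]]}}

```text
time_s: 13.75
ee_pos: [535.8, 109.1, 38.7]
ee_rot: [-180.0, 0.0, 102.0]
force: [-0.7, 0.2, -2.3]
gripper_width: 21.2
gripper_force: 45.0
```

Emit:
{"fn": "send_rows", "kwargs": {"targets": [[[0,0,0,0,0,-0.005,1],[0,0,0,0,0,-0.005,1],[0,0,0,0,0,0,1]]]}}

```text
time_s: 14.05
ee_pos: [535.9, 109.1, 36.8]
ee_rot: [180.0, -0.0, 102.0]
force: [-0.8, 0.7, -1.8]
gripper_width: 21.2
gripper_force: 45.0
```

Emit:
{"fn": "send_rows", "kwargs": {"targets": [[[0,0,0,0,0,-0.005,1],[0,0,0,0,0,0,1]]]}}

```text
time_s: 14.25
ee_pos: [535.9, 109.1, 36.6]
ee_rot: [180.0, -0.0, 102.0]
force: [-2.3, 0.2, 5.2]
gripper_width: 21.1
gripper_force: 45.0
```

Emit:
{"fn": "send_rows", "kwargs": {"targets": [[[0,0,0,0,0,-0.005,1],[0,0,0,0,0,0,1]]]}}

```text
time_s: 14.45
ee_pos: [535.8, 109.1, 36.6]
ee_rot: [180.0, -0.0, 102.0]
force: [-5.3, -1.0, 11.3]
gripper_width: 21.4
gripper_force: 45.0
```

```bash
python3 - <<'E'
from h import *
st=env.state(); print(st["ee_pos"],st["ee_rot"],st["force"],st["torque"])
C=cam("wrist",st);im,D=optics.grab_frame("wrist");P=cloud(C,D); save('w7.png',im); edges(im,D,P)
E
```

```text
[535.83015627 109.12159585  36.57285912] [ 1.79965033e+02 -2.07112171e-03  1.01987385e+02] [-5.34107448 -0.95340294 11.34260663] [-1.89883073e-01  5.04905895e-01  2.29328913e-04]
yellow upper edge 138 yaw 5.099000176093805 y at mid [512.27170498 148.05826608  21.51709317] x range 456.9129596570187 570.3861718351689
stop lower edge 137 yaw 5.262802558480132 y at mid [507.03843841 166.87291969  33.33107699] x range 457.29948569671166 556.4989805370933
tilt deg [-0.0834263  -0.20581132] z med 21.809353722728304
```

Emit:
{"fn": "send_rows", "kwargs": {"targets": [[[0,0,0,0,0,0.004,1],[0,0,0,0.008,0.0208,0,1],[0,0,0,0.008,0.0208,0,1],[0,0,0,0.008,0.0208,0,1],[0,0,0,0.008,0.0208,0,1],[0,0,0,0,0,0,1]]]}}

```text
time_s: 15.1
ee_pos: [542.7, 125.1, 36.6]
ee_rot: [180.0, 0.1, 102.0]
force: [-3.1, -3.4, 7.3]
gripper_width: 21.2
gripper_force: 45.0
```

Emit:
{"fn": "send_rows", "kwargs": {"targets": [[[0,0,0,0,0.005,0,1],[0,0,0,0,0.005,0,1],[0,0,0,0,0,0,1]]]}}

```text
time_s: 15.4
ee_pos: [543.1, 126.7, 36.6]
ee_rot: [179.9, 0.1, 102.0]
force: [-1.2, -4.8, 6.8]
gripper_width: 21.2
gripper_force: 45.0
```

Emit:
{"fn": "send_rows", "kwargs": {"targets": [[[0,0,0,0,0.005,0,1],[0,0,0,0,0,0,1]]]}}

```text
time_s: 15.6
ee_pos: [543.3, 127.2, 36.6]
ee_rot: [179.9, 0.2, 102.1]
force: [-1.0, -6.0, 5.5]
gripper_width: 21.6
gripper_force: 45.0
```

```bash
python3 - <<'E'
from h import *
st=env.state(); print(st["ee_pos"],st["ee_rot"],st["force"],st["torque"])
C=cam("wrist",st);im,D=optics.grab_frame("wrist");P=cloud(C,D); save('w8.png',im); edges(im,D,P)
E
```

```text
[543.26021569 127.24871566  36.62066958] [1.79905449e+02 1.71333516e-01 1.02075057e+02] [-1.0476157  -5.97099956  5.52744819] [-1.08553127 -0.03957523  0.02777868]
yellow upper edge 138 yaw 5.0422798620465965 y at mid [513.21187141 162.82803513  21.79821112] x range 465.09389151039994 560.7249962329512
stop lower edge 134 yaw 5.736463717774 y at mid [505.72612341 167.83561181  33.4575608 ] x range 457.183757282438 558.3991131194948
tilt deg [-0.09102756  0.56273001] z med 21.839022869282147
```

Emit:
{"fn": "send_rows", "kwargs": {"targets": [[[0,0,0,0.01,0.001,0,1],[0,0,0,0.01,0.001,0,1],[0,0,0,0,0,0,1]]]}}

```text
time_s: 15.95
ee_pos: [543.4, 127.3, 36.8]
ee_rot: [-179.6, 0.1, 102.0]
force: [-9.7, -7.0, 15.2]
gripper_width: 21.3
gripper_force: 45.0
```

Emit:
{"fn": "send_rows", "kwargs": {"targets": [[[0,0,0,0.005,0.0005,0,1],[0,0,0,0.005,0.0005,0,1],[0,0,0,0,0,0,1]]]}}

```text
time_s: 16.25
ee_pos: [543.5, 127.3, 36.9]
ee_rot: [-179.4, 0.1, 102.0]
force: [-14.2, -7.0, 20.2]
gripper_width: 21.1
gripper_force: 45.0
```

Emit:
{"fn": "send_rows", "kwargs": {"targets": [[[0,0,0,0.005,0.0005,0,1],[0,0,0,0.005,0.0005,0,1],[0,0,0,0,0,0,1]]]}}

```text
time_s: 16.55
ee_pos: [543.8, 127.3, 37.0]
ee_rot: [-179.2, 0.1, 102.0]
force: [-18.4, -6.7, 22.8]
gripper_width: 21.0
gripper_force: 45.0
```

```bash
python3 - <<'E'
from h import *
st=env.state(); print(st["ee_pos"],st["ee_rot"],st["force"],st["torque"])
im,D=optics.grab_frame("wrist"); save('w9.png',im)
cv2.imwrite('pics/w9c.png',cv2.cvtColor(cv2.resize(im[60:240,170:450],None,fx=2.8,fy=2.8,interpolation=cv2.INTER_CUBIC),cv2.COLOR_RGB2BGR))
E
```

```text
[543.76811928 127.28647526  37.00019594] [-1.79201555e+02  8.81002553e-02  1.02023810e+02] [-18.41227388  -6.70930836  22.77818673] [-1.15814439  2.64346036 -0.00784265]
```

View pics/w9c.png

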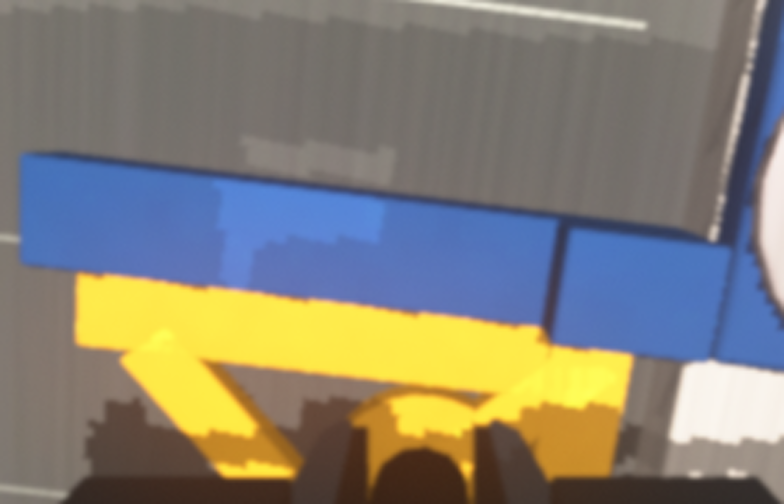

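The square touches the stop, but there's still about 9 mm to the fence. Vertical force is 23 N, so it is stuck by friction on the plate. I'll relieve the down force so it can slide.

Emit:
{"fn": "send_rows", "kwargs": {"targets": [[[0,0,0,0,0,0.01,1],[0,0,0,0,0,0,1]]]}}

```text
time_s: 16.8
ee_pos: [548.4, 127.9, 37.3]
ee_rot: [-179.8, 0.1, 102.1]
force: [-1.8, -5.0, -0.2]
gripper_width: 21.2
gripper_force: 45.0
```

Emit:
{"fn": "send_rows", "kwargs": {"targets": [[[0,0,0,0,0,0.01,1],[0,0,0,0,0,0,1]]]}}

```text
time_s: 17.0
ee_pos: [549.0, 128.1, 38.8]
ee_rot: [-179.8, 0.1, 102.1]
force: [-2.1, -5.4, -2.4]
gripper_width: 21.4
gripper_force: 45.0
```

Emit:
{"fn": "send_rows", "kwargs": {"targets": [[[0,0,0,0,0,-0.007,1],[0,0,0,0.005,0.0005,0,1],[0,0,0,0.005,0.0005,0,1],[0,0,0,0,0,0,1]]]}}

```text
time_s: 17.4
ee_pos: [550.6, 128.1, 37.4]
ee_rot: [-179.7, 0.1, 102.0]
force: [-2.6, -5.9, -0.9]
gripper_width: 21.1
gripper_force: 45.0
```

Emit:
{"fn": "send_rows", "kwargs": {"targets": [[[0,0,0,0.005,0.0005,0,1],[0,0,0,0.005,0.0005,0,1],[0,0,0,0,0,0,1]]]}}

```text
time_s: 17.7
ee_pos: [551.0, 128.2, 37.3]
ee_rot: [-179.5, 0.1, 102.0]
force: [-6.3, -6.3, 1.2]
gripper_width: 21.4
gripper_force: 45.0
```

Emit:
{"fn": "send_rows", "kwargs": {"targets": [[[0,0,0,0.005,0.0005,0,1],[0,0,0,0,0,0,1]]]}}

```text
time_s: 17.9
ee_pos: [551.1, 128.2, 37.3]
ee_rot: [-179.4, 0.1, 102.0]
force: [-8.9, -6.5, 3.3]
gripper_width: 20.9
gripper_force: 45.0
```

Emit:
{"fn": "send_rows", "kwargs": {"targets": [[[0.0015,-0.0065,0,0,0,0,1],[0,0,0,0,0.005,0,1],[0,0,0,0,0.005,-0.003,1],[0,0,0,0,0,0,1]]], "grip_force": 55}}

```text
time_s: 18.3
ee_pos: [551.0, 128.2, 37.1]
ee_rot: [-180.0, 0.3, 102.1]
force: [-8.0, -13.6, 6.8]
gripper_width: 21.2
gripper_force: 55.0
```

Emit:
{"fn": "send_rows", "kwargs": {"targets": [[[0,0,0,0.004,0,-0.003,1],[0,0,0,0,0,0,1]]]}}

```text
time_s: 18.5
ee_pos: [551.0, 128.2, 37.0]
ee_rot: [-179.9, 0.2, 102.1]
force: [-10.5, -13.3, 11.7]
gripper_width: 21.0
gripper_force: 55.0
```

```bash
python3 - <<'E'
from h import *
st=env.state(); print(st["ee_pos"],st["ee_rot"],st["force"],st["torque"])
C=cam("wrist",st);im,D=optics.grab_frame("wrist");P=cloud(C,D); save('w10.png',im); edges(im,D,P)
cv2.imwrite('pics/w10c.png',cv2.cvtColor(cv2.resize(im[60:240,170:450],None,fx=2.8,fy=2.8,interpolation=cv2.INTER_CUBIC),cv2.COLOR_RGB2BGR))
E
```

```text
[551.02001355 128.22548087  37.00502278] [-179.88115308    0.24660022  102.08740603] [-10.5082438  -13.31486115  11.69314809] [-2.49666016  1.90190792 -0.05371297]
yellow upper edge 137 yaw 3.871127746285882 y at mid [513.48424429 162.96767421  22.31474109] x range 472.39217570500006 561.3553487691735
stop lower edge 133 yaw 6.228638465049951 y at mid [502.34838795 167.55993293  33.37324587] x range 456.9648305054299 558.0506983752764
tilt deg [-0.34953571  0.47194307] z med 22.22041590931899
```

View pics/w10c.png

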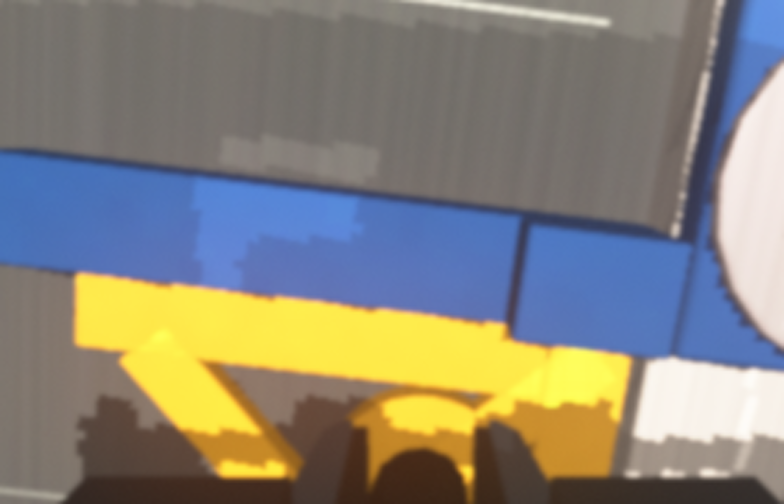

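Emit:
{"fn": "send_rows", "kwargs": {"targets": [[[0.004,0.0005,0,0,-0.003,0,1],[0,0,0,0,0,-0.002,1],[0,0,0,0,0,0,1]]]}}

```text
time_s: 18.85
ee_pos: [551.0, 128.1, 36.8]
ee_rot: [-179.9, -0.2, 102.1]
force: [-11.7, -11.5, 13.3]
gripper_width: 21.3
gripper_force: 55.0
```

```bash
cat > fl.py <<'E'
from h import *
st=env.state(); print(st["ee_pos"],st["ee_rot"],st["force"],st["torque"])
def fit(m,P,n):
    q=P[m]
    for k in range(4):
        A=np.c_[q[:,:2],np.ones(len(q))]; c=np.linalg.lstsq(A,q[:,2],rcond=None)[0]; r=abs(A@c-q[:,2]); q=q[r<=max(np.percentile(r,95),.3)]
    print(n,len(q),"dz/dx,dz/dy deg",np.round(np.degrees(c[:2]),2),"z@post",round(c@[551,123,1],2),"y",q[:,1].min(),q[:,1].max(),"rms",r.std())
for i in range(2):
    im,D=optics.grab_frame("wrist");P=cloud(cam("wrist",st),D)
    hsv=cv2.cvtColor(im,cv2.COLOR_RGB2HSV);H,S=hsv[...,0],hsv[...,1]
    y=(H>18)&(H<35)&(S>120)&(D>0)&(abs(P[...,2]-22)<4); y=cv2.erode(y.astype(np.uint8),np.ones((5,5)))>0
    s=(S<60)&(D>0)&(abs(P[...,2]-12)<3)&(P[...,0]<570)&(P[...,1]<260)
    fit(y,P,"yellow"); fit(s,P,"stage")
    b=(H>100)&(H<125)&(S>120)&(D>0)&(abs(P[...,2]-33.5)<3);b=cv2.erode(b.astype(np.uint8),np.ones((3,3)))>0; fit(b,P,"stop")
E
python3 fl.py
```

```text
[550.99422258 128.13108857  36.79845133] [-1.79937642e+02 -1.66487056e-01  1.02067601e+02] [-11.73996409 -11.47995592  13.29122919] [-2.22900171  2.0233039  -0.05054285]
yellow 3951 dz/dx,dz/dy deg [-0.27 -0.1 ] z@post 22.1 y 73.55507359223985 166.5012659444944 rms 0.2513848300847325
stage 39250 dz/dx,dz/dy deg [ 0.03 -0.02] z@post 11.89 y 20.267675527208624 259.99203735645705 rms 0.26537911230131694
stop 5042 dz/dx,dz/dy deg [ 0.01 -0.09] z@post 33.41 y 162.43433461311201 191.4663435050867 rms 0.2507540762610829
yellow 4025 dz/dx,dz/dy deg [-0.31 -0.06] z@post 22.07 y 73.39458012373379 166.54643321544773 rms 0.25098897318856456
stage 39302 dz/dx,dz/dy deg [ 0.02 -0.01] z@post 11.86 y 20.461454296916738 259.9912597794711 rms 0.2670032226648055
stop 5056 dz/dx,dz/dy deg [ 0.   -0.05] z@post 33.35 y 162.35658089213447 191.3616474007128 rms 0.2550777351734229
```

Emit:
{"fn": "send_rows", "kwargs": {"targets": [[[0.001,-0.005,0,0,0,-0.001,1],[0,0,0,0,0,0,1],[0,0,0,0,0,0,1]]]}}

```text
time_s: 19.25
ee_pos: [551.0, 128.1, 36.6]
ee_rot: [179.6, -0.2, 102.1]
force: [-11.4, -11.3, 12.9]
gripper_width: 21.2
gripper_force: 55.0
```

```bash
python3 fl.py
```

```text
[550.96556573 128.12009109  36.60233866] [ 1.79603612e+02 -1.56131297e-01  1.02078556e+02] [-11.39386833 -11.30153567  12.91861498] [-2.31362287  2.06909533 -0.00658993]
yellow 3893 dz/dx,dz/dy deg [0.04 0.  ] z@post 21.88 y 73.66234050684925 165.83161245003353 rms 0.25341997280892753
stage 39596 dz/dx,dz/dy deg [ 0.02 -0.01] z@post 11.88 y 21.531230515411853 259.99993112722177 rms 0.2676531030269862
stop 5066 dz/dx,dz/dy deg [0.01 0.11] z@post 33.25 y 162.42430817403306 191.4960925176669 rms 0.2555918026367257
yellow 3876 dz/dx,dz/dy deg [ 0.02 -0.05] z@post 21.92 y 73.2894622136753 165.95683667809726 rms 0.24370978853364228
stage 39607 dz/dx,dz/dy deg [ 0.03 -0.02] z@post 11.9 y 21.76171288940794 259.99282637992275 rms 0.26770716174517706
stop 5173 dz/dx,dz/dy deg [ 0.04 -0.05] z@post 33.43 y 162.448568012331 191.4316228794692 rms 0.25847560987939006
```

```bash
python3 - <<'E'
from h import *
from scipy.ndimage import gaussian_filter
def run(im,C,lab):
    hsv=cv2.cvtColor(im,cv2.COLOR_RGB2HSV).astype(int);H,S=hsv[...,0],hsv[...,1]
    y=(H>18)&(H<35)&(S>120); b=(H>100)&(H<125)&(S>120)
    inner=[];far=[]
    for u in range(205,345):
        v=np.nonzero(y[:230,u])[0]
        if len(v)>5:
            g=np.nonzero(np.diff(v)>1)[0]; e=v[g[0]] if len(g) else v[-1]; inner.append(ray_z(C,(u,e+.5),22)[:2])
        w=np.nonzero(b[:230,u])[0]
        if len(w)>5: far.append(ray_z(C,(u,w[0]-.5),33.5)[:2])
    for n,q in(("inner",inner),("stop far",far)):
        q=np.array(q)
        best=None; rng=np.random.default_rng(0)
        for _ in range(400):
            a,c=q[rng.choice(len(q),2,False)]
            if abs(a[0]-c[0])<20: continue
            k=(c[1]-a[1])/(c[0]-a[0]); r=abs(q[:,1]-a[1]-k*(q[:,0]-a[0]))<.5
            if best is None or r.sum()>best.sum(): best=r
        c=np.polyfit(*q[best].T,1); print(lab,n,best.sum(),len(q),"yaw",round(np.degrees(np.arctan(c[0])),2),"x",q[best][:,0].min(),q[best][:,0].max())
st=env.state();C=cam("wrist",st)
im,_=optics.grab_frame("wrist"); run(im,C,"now")
E
```

```text
now inner 108 140 yaw 4.99 x 476.7965041672711 561.08270229089
now stop far 140 140 yaw 5.05 x 475.97637382111736 550.8496722518439
```

The square sits flat (tilt under 0.1°) and square to the stop (4.99° against 5.05°). It is pressed with about 11 N on each face, so I'll hand it in.

```bash
python3 -c "
from h import *
print(env.state()['force']); print(env.job_done())"
```

```text
[-12.44674589 -11.29727026  13.2644287 ]
the job is handed in; nothing more can be done
None
```

I tightened the clamp to its hard stop, moving the stop by no more than about 0.5 mm (within measuring error), then pressed the yellow set square flat into the corner with about 11–12 N on each face, and handed the job in still holding it there.

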